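Find the jig's rocking corner and shim it

TASK

The squaring jig rocks on its packing blocks: press down on the corners of its plate with a fingertip, one after another, until you find the one that sinks. Push that corner's steel shim in until its upturned tab lies flat against the plate's edge, then press the same corner again to check that it now sits solid. Only press and push: do not lift or shift the jig, leave the other three shims where they are and the things around undisturbed.

Things in the scene. Friction and masses are not known exactly. Their poses are not given: they have to be found in the camera images.
- jig: squaring jig: bare aluminium plate 180 (x) by 220 (y) by 12 mm, 2 to 2.8 kg, lying loose on 4 corner supports, underside 18 mm and top 30 mm above the bench. Origin on the bench under its centre; x to the rear (about away from the robot), y left, z up. Fence, pine rails and toggle clamp in its middle, up to 52 mm above the plate, within x -100 to 81, y -65 to 65 mm; corners bare
- corner_fl (a point): where to press: top of the plate at its front left corner, 70 mm in x and 93 mm in y from its centre, over the support. 30 mm high when level. Three corners stand on solid supports and give under 1 mm at 10 N; one, not told apart by eye and different each run, has only a sprung buffer: level at rest, it gives from 2 N, sinks 4.5 mm by 5 N, stops, springs back.
- corner_fr (a point): where to press: top of the plate at its front right corner, 70 mm in x and 93 mm in y from its centre, over the support. 30 mm high when level. Three corners stand on solid supports and give under 1 mm at 10 N; one, not told apart by eye and different each run, has only a sprung buffer: level at rest, it gives from 2 N, sinks 4.5 mm by 5 N, stops, springs back.
- corner_rl (a point): where to press: top of the plate at its rear left corner, 70 mm in x and 93 mm in y from its centre, over the support. 30 mm high when level. Three corners stand on solid supports and give under 1 mm at 10 N; one, not told apart by eye and different each run, has only a sprung buffer: level at rest, it gives from 2 N, sinks 4.5 mm by 5 N, stops, springs back.
- corner_rr (a point): where to press: top of the plate at its rear right corner, 70 mm in x and 93 mm in y from its centre, over the support. 30 mm high when level. Three corners stand on solid supports and give under 1 mm at 10 N; one, not told apart by eye and different each run, has only a sprung buffer: level at rest, it gives from 2 N, sinks 4.5 mm by 5 N, stops, springs back.
- tab_fl (a point): front left shim, a 5 mm steel fork lying on a dark wooden packing block (44 by 80 by 12 mm) that sticks out 45 mm at the plate's left (+y) edge. Point: centre of the outer face of its upturned tab, 28 mm up; tab 34 mm wide along the jig's x, 3 mm thick, 12 to 38 mm above the bench. Pushed from outside it slides along the jig's y, in under the plate.
- shim_fl (a joint): travel of the front left shim towards the plate, m: 0 to 0.006 at the start (tab 34 to 28 mm off the plate's edge), 0.034 fully home (tab flat on the edge; the shim then bears the corner, about 1 mm play). 1.5 N friction, stays where left, cannot be lifted. At a solid corner it stops against the support at about 0.015.
- tab_fr (a point): front right shim, a 5 mm steel fork lying on a dark wooden packing block (44 by 80 by 12 mm) that sticks out 45 mm at the plate's right (-y) edge. Point: centre of the outer face of its upturned tab, 28 mm up; tab 34 mm wide along the jig's x, 3 mm thick, 12 to 38 mm above the bench. Pushed from outside it slides along the jig's y, in under the plate.
- shim_fr (a joint): travel of the front right shim towards the plate, m: 0 to 0.006 at the start (tab 34 to 28 mm off the plate's edge), 0.034 fully home (tab flat on the edge; the shim then bears the corner, about 1 mm play). 1.5 N friction, stays where left, cannot be lifted. At a solid corner it stops against the support at about 0.015.
- tab_rl (a point): rear left shim, a 5 mm steel fork lying on a dark wooden packing block (44 by 80 by 12 mm) that sticks out 45 mm at the plate's left (+y) edge. Point: centre of the outer face of its upturned tab, 28 mm up; tab 34 mm wide along the jig's x, 3 mm thick, 12 to 38 mm above the bench. Pushed from outside it slides along the jig's y, in under the plate.
- shim_rl (a joint): travel of the rear left shim towards the plate, m: 0 to 0.006 at the start (tab 34 to 28 mm off the plate's edge), 0.034 fully home (tab flat on the edge; the shim then bears the corner, about 1 mm play). 1.5 N friction, stays where left, cannot be lifted. At a solid corner it stops against the support at about 0.015.
- tab_rr (a point): rear right shim, a 5 mm steel fork lying on a dark wooden packing block (44 by 80 by 12 mm) that sticks out 45 mm at the plate's right (-y) edge. Point: centre of the outer face of its upturned tab, 28 mm up; tab 34 mm wide along the jig's x, 3 mm thick, 12 to 38 mm above the bench. Pushed from outside it slides along the jig's y, in under the plate.
- shim_rr (a joint): travel of the rear right shim towards the plate, m: 0 to 0.006 at the start (tab 34 to 28 mm off the plate's edge), 0.034 fully home (tab flat on the edge; the shim then bears the corner, about 1 mm play). 1.5 N friction, stays where left, cannot be lifted. At a solid corner it stops against the support at about 0.015.
- screw_jar: small glass jar with steel lid, 46 mm across, 58 mm tall, beside the jig's left edge between the two left shims; leave standing
- offcut: pine offcut 45 by 32 by 30 mm beside the jig's right edge between the two right shims; leave
- square: try square lying behind the jig, wooden stock 62 mm, steel blade 105 mm, 14 mm high; leave
- mallet: wooden mallet lying at the right of the bench, 280 mm long, head 120 by 62 by 60 mm; leave
- glue: pale yellow glue bottle at the left, 62 mm across, 176 mm tall; leave standing
- chisel: chisel lying at the right, 255 mm long, 30 mm thick; leave
- tape: tape measure standing at the left, 64 by 36 by 60 mm; leave
Things that resemble listed ones, but are neither listed nor needed, are in the scene too. What is shaped like the part that bears tab_rl but blue or yellow is not meant.

How it is judged:
On the way, in this order (a step that is already met when the one before it is completed fails the run):
1. a corner of the jig plate sinks by 2 mm or more under the fingers pressing on it (((height (world z) of corner_fl below 0.028 m and contact force between the fingers and jig above 1 N and horizontal distance between the grasp point and corner_fl below 0.07 m) or (height (world z) of corner_fr below 0.028 m and contact force between the fingers and jig above 1 N and horizontal distance between the grasp point and corner_fr below 0.07 m) or (height (world z) of corner_rl below 0.028 m and contact force between the fingers and jig above 1 N and horizontal distance between the grasp point and corner_rl below 0.07 m) or (height (world z) of corner_rr below 0.028 m and contact force between the fingers and jig above 1 N and horizontal distance between the grasp point and corner_rr below 0.07 m))), for 0.05 s.
2. a shim is fully home, its tab within 2 mm of the plate's edge (value of joint any of shim_fl, shim_fr, shim_rl, shim_rr above 0.032 m), for 0.1 s.
3. the corner with the home shim is pressed again with 3 N or more and stays within 2 mm of level (((value of joint shim_fl above 0.032 m and height (world z) of corner_fl above 0.028 m and contact force between the fingers and jig above 3 N and horizontal distance between the grasp point and corner_fl below 0.07 m) or (value of joint shim_fr above 0.032 m and height (world z) of corner_fr above 0.028 m and contact force between the fingers and jig above 3 N and horizontal distance between the grasp point and corner_fr below 0.07 m) or (value of joint shim_rl above 0.032 m and height (world z) of corner_rl above 0.028 m and contact force between the fingers and jig above 3 N and horizontal distance between the grasp point and corner_rl below 0.07 m) or (value of joint shim_rr above 0.032 m and height (world z) of corner_rr above 0.028 m and contact force between the fingers and jig above 3 N and horizontal distance between the grasp point and corner_rr below 0.07 m))), for 0.05 s.
At the end, for the whole second after the job is handed in: Exactly one shim, that of the sinking corner, is home (its slide at 32 mm or more of 34); the other three have moved less than 3 mm; all four plate corners are level within 1.5 mm (tops 30 mm above the bench); the jig has shifted less than 10 mm and is at rest (((value of joint shim_fl above 0.032 m and distance of each of tab_fr, tab_rl, tab_rr from where it was at the start of the episode below 0.003 m) or (value of joint shim_fr above 0.032 m and distance of each of tab_fl, tab_rl, tab_rr from where it was at the start of the episode below 0.003 m) or (value of joint shim_rl above 0.032 m and distance of each of tab_fl, tab_fr, tab_rr from where it was at the start of the episode below 0.003 m) or (value of joint shim_rr above 0.032 m and distance of each of tab_fl, tab_fr, tab_rl from where it was at the start of the episode below 0.003 m)) and height (world z) of corner_fl between 0.0285 and 0.0315 m and height (world z) of corner_fr between 0.0285 and 0.0315 m and height (world z) of corner_rl between 0.0285 and 0.0315 m and height (world z) of corner_rr between 0.0285 and 0.0315 m and distance of each of corner_fl, corner_rr from where it was at the start of the episode below 0.01 m and linear speed of jig below 0.01 m/s); the robot touches nothing.
It fails at once if the jig is lifted (a corner more than 8 mm above level) or shoved more than 20 mm (height (world z) of any of corner_fl, corner_fr, corner_rl, corner_rr above 0.038 m or distance of any of corner_fl, corner_fr, corner_rl, corner_rr from where it was at the start of the episode above 0.02 m).
It fails at once if something standing around the jig is moved more than 25 mm (distance of any of screw_jar, offcut, square, mallet, glue, chisel, tape from where it was at the start of the episode above 0.025 m).
It also fails if it takes over 61 s, if anything falls off the work surface, if the arm or the gripper's body presses on something with over 40 N, if the wrist force passes 120 N, or if a joint passes its speed limit or range.

ROBOT

A 6-joint arm with a two-finger parallel gripper is mounted at the origin on the work surface. World frame = base frame: x ahead of the robot, y to its left, z up, the work surface at z = 0. Lengths are in m, angles in rad, forces in N, time in s.
With the tool pointing down it reaches from about 0.3 to 0.775 m from the base axis. Payload 14.6 kg.
Tool frame: the origin (TCP) lies at the very end of the fingers, on their centre line; the grasp point (between the pads) lies 19 mm behind it; z points along the fingers, y is the line along which they close (so a half turn about z gives the same grasp; the last joint's range is limited). The gripper opens to 85 mm and grips with 20 to 120 N. Pads are 22 mm wide; open, the fingers measure 114 mm over their backs; the gripper's body (76 mm by 85 mm) begins 54 mm behind the grasp point. The pads swing forward as they close: fully open they stand 13 mm farther back than shut.
Start: joints at [-1.242, 0.3, 1.521, -0, 1.321, -0.067], TCP at [0.212, -0.507, 0.198] pointing down, gripper open.
Joint ranges: [-3.03, 3.03], [-0.79, 2.21], [0.23, 2.52], [-1.04, 4.18], [0, 3.07], [-2.55, 2.55]. Speed limits (rad/s): [2.22, 2.22, 2.57, 3.14, 3.14, 3.14].

INTERFACE

Orientations are given as a unit quaternion [w, x, y, z].
In Python, from cell import env gives the robot as it stands. The module is installed in compiled form; this text tells all that it offers.
- The arm moves only by the shell command python3 -m crank 'ROWS'. ROWS is text: rows parted by semicolons, each of 7 numbers parted by spaces: the opening, from 0 (shut) to 1 (fully open), then the shift along the tool's x, y, z as a fraction of full scale, then the turn, a rotation vector about the tool's x, y, z as a fraction of full scale. A call has exactly 10 rows; each row shifts and turns the commanded pose from where the row before left it, along the tool's axes as they then stand; what a row does not reach is not made up. Full scale, the value 1, is 5 cm for a shift and 0.08 rad for a turn. A row lasts 1/8 s, in which the tool goes at most 62.5 mm and 10.7 degrees, less where a joint would pass 70% of its speed; a pose out of reach is approached as far as the arm can. A call with a number of a shift or a turn outside -1 to 1 is refused whole. A call with a gripper value outside its range is refused whole. The fingers move at their own pace and stop on an object; the grip force is fixed at half the most. Time passes only in rows, so rows that do not move let the fingers close, or fill a call up. It gives the time, the measured TCP pose, the force, the opening and the grip force at its end, in the units of the state.
- env.sense(): the state, without advancing time (a new reading comes with each control period).
- env.read_camera(name): name is "scene" or "top" or "wrist"; returns a dict with "image" (420x560x3 uint8, red, green, blue), "fx", "fy", "cx", "cy" (pixels), "world_to_cam" (4x4, takes a point from world to camera coordinates). Camera axes: x right, y down, z forward; pixel columns grow to the right and rows downward; lengths in m; the calibration is good to about 2 mm. A picture is of the moment at which its call begins. There is no depth.
- env.finish_job(): hands the job in; it is judged then, once.
Trained networks look in the newest picture that a camera, given by its name, has taken for a name from the list of things; names that differ only in an ending like _2 or _b are one class to them, and where a whole thing is asked for, a point or a joint stands for the part that bears it (a point fixed in the world has none). Each returns a list of dicts, best first, with "score" (0 to 1); they miss things now and then, are a little off and sometimes report something else, mostly with a low value. They report only what shows in the picture. A call takes as long as a camera call. They do not tell look-alikes from the thing itself.
- env.boxes_of(query, camera): "at" ([column, row] in pixels, amid what is visible of it).
- env.silhouettes(query, camera): "region" (420x560 bool, what is visible of it) and "at" ([column, row] in pixels, amid what is visible of it).
The state is a dict: "t": time; "joints": joint angles; "qvel": joint speeds; "tau": joint torques, N m; "eef_pos": TCP position; "tcp_rot": TCP orientation; "wrist_force": force on the tool from outside, world axes, zero at the start; "moment": the same for the moment, N m; "gripper_width": finger opening in m; "gripper_force": force on a finger pad.
Only numpy, scipy, OpenCV 4.12 (cv2) and the standard library are available. Lean on these libraries where they do the work, as an engineer would, in place of code of your own. Each camera call takes 0.05 s, during which the arm holds its last target. There are 200 camera calls.

## Working session

There is one attempt and no reset: what is moved stays moved. The work goes in short steps, Python scripts to look and compute and a shell command to move; the robot and the scene stay as the last step left them, time stands still between calls to the robot, and variables do not carry over. Pictures are saved under pics/ and viewed, at most 10 in all, crops included, and the job is handed in when it is done.

```bash
mkdir -p pics
cat > h.py <<'E'
from cell import env
import numpy as np, cv2
def ray(c,uv,z):
    T=np.linalg.inv(c['world_to_cam']);d=T[:3,:3]@np.array([(uv[0]-c['cx'])/c['fx'],(uv[1]-c['cy'])/c['fy'],1.]);o=T[:3,3]
    return o+d*(z-o[2])/d[2]
def proj(c,p):
    q=c['world_to_cam']@np.array([*p,1.]);return np.array([c['fx']*q[0]/q[2]+c['cx'],c['fy']*q[1]/q[2]+c['cy']])
E
python3 - <<'E'
from h import *
ims=[]
for n in ['top','scene']:
    c=env.read_camera(n);cv2.imwrite(f'pics/{n}0.png',cv2.resize(c['image'][:,:,::-1],(784,588)))
    for q,z in [('jig',.03),('tab_rl',.03),('screw_jar',.05),('offcut',.03),('glue',.1),('tape',.06),('mallet',.05),('square',.01),('chisel',.02)]:
        for r in env.boxes_of(q,n): print(n,q,round(r['score'],2),np.round(r['at']),np.round(ray(c,r['at'],z),3))
s=env.sense();print(s)
E
```

```text
top jig 0.61 [283. 229.] [ 0.553 -0.051  0.03 ]
top tab_rl 0.62 [182. 170.] [0.705 0.195 0.03 ]
top tab_rl 0.59 [146. 248.] [0.514 0.276 0.03 ]
top tab_rl 0.3 [282. 229.] [ 0.553 -0.049  0.03 ]
top screw_jar 0.65 [205. 211.] [0.598 0.135 0.05 ]
top offcut 0.6 [361. 248.] [ 0.504 -0.235  0.03 ]
top glue 0.87 [ 88. 278.] [0.44  0.385 0.1  ]
top tape 0.72 [112. 220.] [0.578 0.351 0.06 ]
top mallet 0.73 [440. 189.] [ 0.639 -0.428  0.05 ]
top square 0.8 [308. 167.] [ 0.713 -0.117  0.01 ]
top chisel 0.77 [414. 297.] [ 0.386 -0.355  0.02 ]
scene jig 0.8 [270. 215.] [ 0.567 -0.044  0.03 ]
scene tab_rl 0.49 [306. 242.] [0.655 0.059 0.03 ]
scene screw_jar 0.85 [348. 234.] [0.633 0.154 0.05 ]
scene offcut 0.75 [203. 198.] [ 0.522 -0.231  0.03 ]
scene glue 0.61 [441. 189.] [0.485 0.372 0.1  ]
scene tape 0.79 [434. 236.] [0.622 0.354 0.06 ]
scene mallet 0.73 [120. 221.] [ 0.667 -0.4    0.05 ]
scene mallet 0.72 [230. 187.] [ 0.491 -0.162  0.05 ]
scene mallet 0.38 [271. 212.] [ 0.58  -0.038  0.05 ]
scene square 0.67 [172. 172.] [ 0.393 -0.36   0.01 ]
scene chisel 0.94 [170. 172.] [ 0.406 -0.358  0.02 ]
{'t': 1.0, 'joints': array([-1.24162660e+00,  2.99904074e-01,  1.52101224e+00,  1.63164393e-05,
        1.32068752e+00, -6.66234716e-02]), 'qvel': array([ 0.00109815, -0.0004803 , -0.00091227,  0.00071938, -0.00043306,
        0.00028774]), 'tau': array([-3.22423739e-04, -5.43364584e+01, -3.61985099e+01, -9.66392304e-05,
        4.96505309e-04,  4.59775748e-06]), 'eef_pos': array([ 0.21203285, -0.50747365,  0.19787316]), 'tcp_rot': array([-6.57957361e-06,  9.80482687e-01,  1.96605442e-01,  7.10425141e-06]), 'wrist_force': array([-0.27503919, -0.18359626, -0.78879531]), 'moment': array([-0.03324257,  0.02653918,  0.04926728]), 'gripper_force': 0.0, 'gripper_width': 0.08534233788085754}
```

View pics/top0.png

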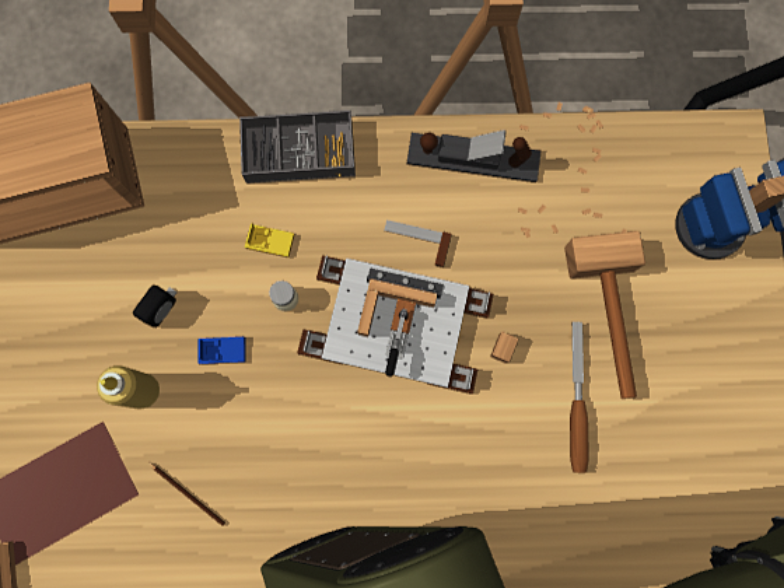

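View pics/scene0.png

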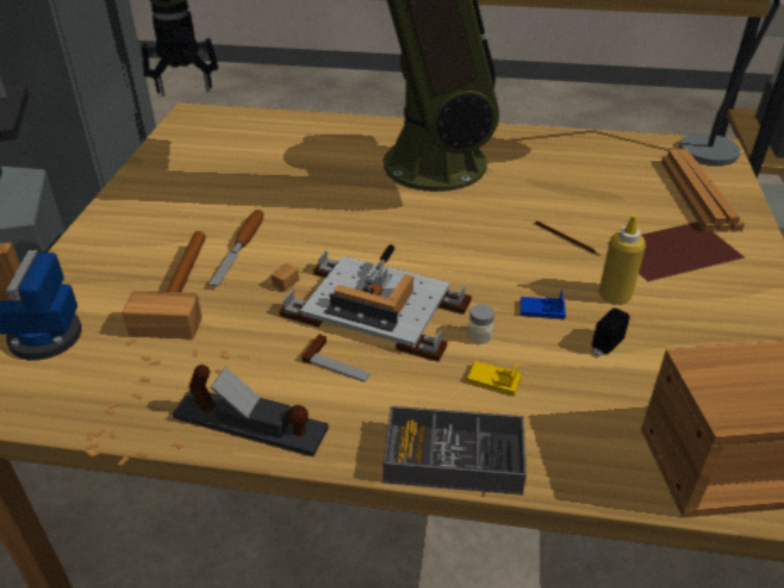

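```bash
cat > m.py <<'E'
from h import *
c=env.read_camera('top');r=env.silhouettes('jig','top')[0];m=r['region'].astype(np.uint8)
pts=np.argwhere(m)[:,::-1]
# world-plane rectangle at z=.03 of bright low-saturation plate pixels within the silhouette
hsv=cv2.cvtColor(c['image'],cv2.COLOR_RGB2HSV)
pl=((hsv[:,:,1]<40)&(hsv[:,:,2]>140)).astype(np.uint8)
for name,mm in [('sil',m),('plate',pl&cv2.dilate(m,np.ones((5,5))))]:
    n,l,st,_=cv2.connectedComponentsWithStats(mm); mm=(l==1+np.argmax(st[1:,4]))
    w=np.array([ray(c,p,.03)[:2] for p in np.argwhere(mm)[:,::-1]],np.float32)
    print(name,cv2.minAreaRect(w))
(cx,cy),(a,b),an=cv2.minAreaRect(w)
yaw=np.radians((an+45)%90-45)
if 1:
    print('centre',cx,cy,'yaw',yaw)
    R=np.array([[np.cos(yaw),-np.sin(yaw)],[np.sin(yaw),np.cos(yaw)]]);O=np.array([cx,cy])
    np.savez('jig.npz',R=R,O=O,yaw=yaw)
    big=cv2.resize(c['image'][165:295,200:360,::-1],None,fx=4.8,fy=4.6,interpolation=cv2.INTER_CUBIC)
    def px(p,z):
        u=proj(c,[*(O+R@np.array(p)),z]);return (int((u[0]+.5-200)*4.8),int((u[1]+.5-165)*4.6))
    k=[(.09,.11),(.09,-.11),(-.09,-.11),(-.09,.11)]
    for i in range(4):
        cv2.line(big,px(k[i],.03),px(k[(i+1)%4],.03),(0,0,255),1)
        s=np.sign(k[i]); cv2.circle(big,px((.07*s[0],.093*s[1]),.03),4,(0,255,0),1)
        cv2.circle(big,px((.07*s[0],.144*s[1]),.038),3,(255,0,255),1)
    cv2.imwrite('pics/crop1.png',big)
E
python3 m.py
```

```text
sil ((0.5513759851455688, -0.04879508912563324), (0.22119905054569244, 0.1835947483778), 75.85847473144531)
plate ((0.5527751445770264, -0.04920536279678345), (0.21870693564414978, 0.17937615513801575), 75.7423324584961)
centre 0.5527751445770264 -0.04920536279678345 yaw -0.24884324225396845
```

View pics/crop1.png

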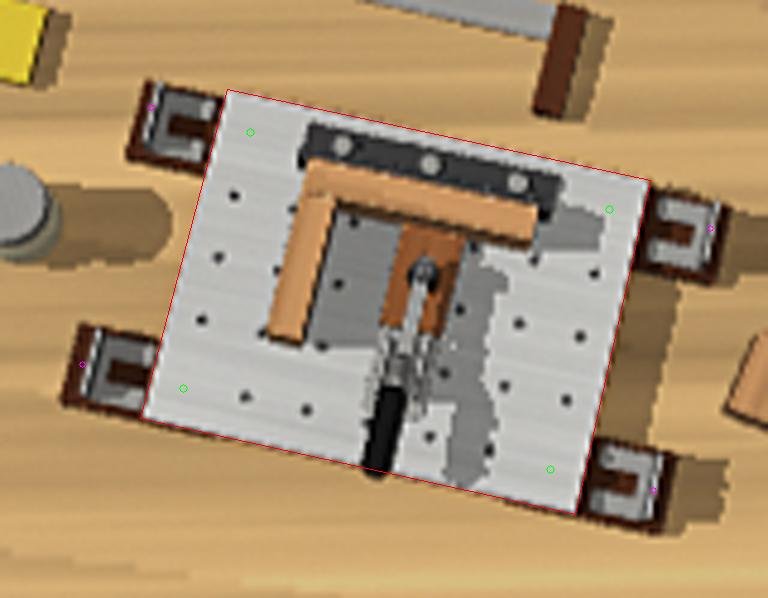

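Detections check out: the plate measures 179 × 219 mm against 180 × 220, and the overlay fits. There are three shim-like candidates. The jig's own four, on dark blocks, have tabs at about (150,118), (88,365), (712,228) and (655,490) in the crop. The blue one at (222,350) and the yellow one at (270,240) in the top picture are decoys. Next I turn the tool square to the jig (tool x = jig +y) and shut the fingers.

```bash
cat > g.py <<'E'
import sys
from h import *
from scipy.spatial.transform import Rotation as Ro
j=np.load('jig.npz');s=env.sense();p=s['eef_pos'];q=s['tcp_rot']
T=Ro.from_quat([q[1],q[2],q[3],q[0]])
L=j['R'].T@(p[:2]-j['O'])
print('t',round(s['t'],2),'jig-frame tcp',np.round(L*1e3,1),'z',round(p[2]*1e3,1),'F',np.round(s['wrist_force'],2),'w',round(s['gripper_width'],4))
y=j['yaw']+np.pi/2
G=Ro.from_matrix(np.array([[np.cos(y),np.sin(y),0],[np.sin(y),-np.cos(y),0],[0,0,-1]]).T)
print('turn/0.08',np.round((T.inv()*G).as_rotvec()/.08,3))
for a in sys.argv[1:]:
    x=[float(v)/1e3 for v in a.split(',')]
    w=np.array([*(j['O']+j['R']@x[:2]),x[2]])
    print(a,'world',np.round(w,3),'rows(x,y,z)/50mm now:',np.round(T.inv().apply(w-p)/.05,3))
E
python3 -m crank '0 0 0 0.2 0 0 -1;0 0 0 0.2 0 0 -1;0 0 0 0.2 0 0 -1;0 0 0 0.2 0 0 -1;0 0 0 0.2 0 0 -1;0 0 0 0.2 0 0 -1;0 0 0 0.2 0 0 -1;0 0 0 0.2 0 0 -1;0 0 0 0.2 0 0 -1;0 0 0 0 0 0 -1'; python3 g.py -- 2>/dev/null; python3 g.py -70,-93,45
```

```text
t: 2.35
eef_pos: [0.2119, -0.5071, 0.1071]
tcp_rot: [-0.001, 0.826, 0.564, 0.0]
wrist_force: [0.9, 1.0, 0.4]
gripper_width: -0.0001
gripper_force: 0.0
t 2.35 jig-frame tcp [-217.6 -527.7] z 107.1 F [0.86 0.96 0.35] w -0.0001
turn/0.08 [-0.01  -0.014 -1.544]
t 2.35 jig-frame tcp [-217.6 -527.7] z 107.1 F [0.86 0.96 0.35] w -0.0001
turn/0.08 [-0.01  -0.014 -1.544]
-70,-93,45 world [ 0.462 -0.122  0.045] rows(x,y,z)/50mm now: [8.991 1.859 1.249]
```

```bash
python3 -m crank '0 0 0 0 0 0 -1;0 0 0 0 0 0 -0.54;0 1 0.37 0 0 0 0;0 1 0.37 0 0 0 0;0 1 0.37 0 0 0 0;0 1 0.37 0 0 0 0;0 1 0.37 0 0 0 0;0 1 0.37 0 0 0 0;0 1 0.37 0 0 0 0;0 1 0.36 0 0 0 0'; python3 g.py -70,-93,36
```

```text
t: 3.6
eef_pos: [0.4554, -0.1553, 0.1081]
tcp_rot: [0.0, 0.79, 0.613, 0.0]
wrist_force: [0.4, -0.9, 0.9]
gripper_width: -0.0001
gripper_force: 0.0
t 3.6 jig-frame tcp [ -68.2 -126.8] z 108.1 F [ 0.42 -0.89  0.93] w -0.0001
turn/0.08 [ 0.007  0.001 -0.037]
-70,-93,36 world [ 0.462 -0.122  0.036] rows(x,y,z)/50mm now: [ 0.676 -0.039  1.442]
```

```bash
python3 -m crank '0 0.34 -0.02 0 0 0 0;0 0.34 -0.02 0.3 0 0 0;0 0 0 0.4 0 0 0;0 0 0 0.4 0 0 0;0 0 0 0.3 0 0 0;0 0 0 0.08 0 0 0;0 0 0 0.04 0 0 0;0 0 0 0.02 0 0 0;0 0 0 0.02 0 0 0;0 0 0 0 0 0 0'; python3 g.py
```

```text
t: 4.85
eef_pos: [0.4612, -0.1234, 0.03]
tcp_rot: [0.0, 0.79, 0.613, 0.0]
wrist_force: [-0.1, -0.1, -0.4]
gripper_width: -0.0003
gripper_force: 0.0
t 4.85 jig-frame tcp [-70.5 -94.5] z 30.0 F [-0.1  -0.08 -0.43] w -0.0003
turn/0.08 [ 0.003  0.001 -0.036]
```

```bash
python3 -m crank '0 0 0 0.02 0 0 0;0 0 0 0 0 0 0;0 0 0 0.02 0 0 0;0 0 0 0 0 0 0;0 0 0 0 0 0 0;0 0 0 0 0 0 0;0 0 0 0 0 0 0;0 0 0 0 0 0 0;0 0 0 0 0 0 0;0 0 0 0 0 0 0'; python3 g.py
```

```text
t: 6.1
eef_pos: [0.4611, -0.1234, 0.0279]
tcp_rot: [-0.0, 0.79, 0.613, 0.0]
wrist_force: [0.4, -0.9, 0.7]
gripper_width: -0.0003
gripper_force: 0.0
t 6.1 jig-frame tcp [-70.6 -94.5] z 27.9 F [ 0.35 -0.9   0.72] w -0.0003
turn/0.08 [ 0.    -0.    -0.037]
```

```bash
python3 -m crank '0 0 0 0.02 0 0 0;0 0 0 0 0 0 0;0 0 0 0.02 0 0 0;0 0 0 0 0 0 0;0 0 0 0.02 0 0 0;0 0 0 0 0 0 0;0 0 0 0 0 0 0;0 0 0 0 0 0 0;0 0 0 0 0 0 0;0 0 0 0 0 0 0'; python3 g.py
python3 - <<'E'
from h import *
c=env.read_camera('wrist');cv2.imwrite('pics/w1.png',c['image'][:,:,::-1])
E
```

```text
t: 7.35
eef_pos: [0.4611, -0.1234, 0.0249]
tcp_rot: [0.0, 0.79, 0.613, 0.0]
wrist_force: [-0.7, -0.5, -0.6]
gripper_width: -0.0002
gripper_force: 0.0
t 7.35 jig-frame tcp [-70.6 -94.5] z 24.9 F [-0.66 -0.54 -0.6 ] w -0.0002
turn/0.08 [ 0.    -0.    -0.037]
```

View pics/w1.png

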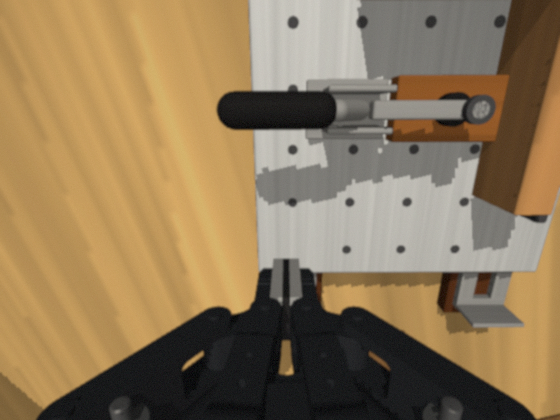

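Wrist view: the plate's front right corner is at about (262,272) and the fingertip at about (287,260), near the corner. I'll compare that with the calibration, since no force was felt.

Run:
```python
from h import *
c=env.read_camera('wrist');s=env.sense();j=np.load('jig.npz')
print('tcp px',proj(c,s['eef_pos']),s['wrist_force'])
for z in (.03,.0255): print('corner fr px',z,proj(c,[*(j['O']+j['R']@[-.09,-.11]),z]))
print('rr',proj(c,[*(j['O']+j['R']@[.09,-.11]),.03]),'z-dist along tool', proj(c,s['eef_pos']+[0,0,.02]))
R=np.linalg.inv(c['world_to_cam']);print(R[:3,3])
t=env.read_camera('scene');b=cv2.resize(t['image'][165:265,170:310,::-1],None,fx=5,fy=5,interpolation=cv2.INTER_CUBIC)
for a in [(-.09,-.11),(.09,-.11),(.09,.11),(-.09,.11)]:
    u=proj(t,[*(j['O']+j['R']@a),.03]);cv2.circle(b,(int((u[0]-170)*5),int((u[1]-165)*5)),4,(0,0,255),1)
u=proj(t,s['eef_pos']);cv2.circle(b,(int((u[0]-170)*5),int((u[1]-165)*5)),4,(255,0,255),1)
cv2.imwrite('pics/s2.png',b)
```

```text
tcp px [285.64247291 245.30807469] [ 0.02585453 -0.25201086  0.6116472 ]
corner fr px 0.03 [255.53168336 270.67870513]
corner fr px 0.0255 [256.18282744 267.1789791 ]
rr [535.5149925  270.09045496] z-dist along tool [285.62482664 260.2002999 ]
[ 0.48194007 -0.04263498  0.20051115]
```

View pics/s2.png

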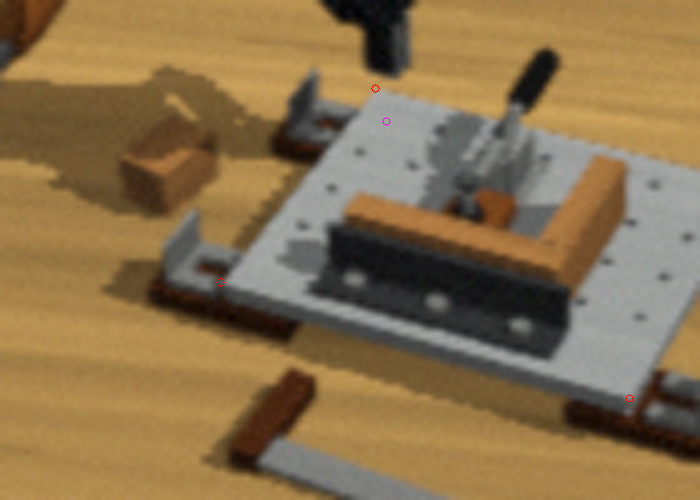

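The scene crop shows the fingertip at (390,72), well above the marked TCP at (387,121), so the shut tips end higher than the reported TCP. I'll work out by how much.

Run:
```python
from h import *
t=env.read_camera('scene');w=env.read_camera('wrist');s=env.sense();p=s['eef_pos']
for d in (0,.01,.015,.02,.025,.03,.04):
    u=proj(t,p+[0,0,d]);print(d,'scene crop px',(u-[170,165])*5,'wrist',proj(w,p+[0,0,d]))
```

```text
0 scene crop px [386.04747351 121.72614771] wrist [285.61931795 245.29233895]
0.01 scene crop px [385.40185898 106.89327581] wrist [285.60959207 252.35434071]
0.015 scene crop px [385.07696007  99.42878482] wrist [285.60434412 256.16490402]
0.02 scene crop px [384.75065466  91.93197975] wrist [285.59881165 260.18205024]
0.025 scene crop px [384.4229336   84.40265033] wrist [285.5929709  264.42304674]
0.03 scene crop px [384.09378765  76.84058443] wrist [285.58679535 268.90714042]
0.04 scene crop px [383.43118377  61.61738548] wrist [285.57331771 278.69331024]
```

```bash
python3 -m crank '0 0 0 0.1 0 0 0;0 0 0 0.1 0 0 0;0 0 0 0.06 0 0 0;0 0 0 0.04 0 0 0;0 0 0 0.02 0 0 0;0 0 0 0.02 0 0 0;0 0 0 0.02 0 0 0;0 0 0 0.02 0 0 0;0 0 0 0 0 0 0;0 0 0 0 0 0 0'; python3 g.py
```

```text
t: 8.85
eef_pos: [0.4611, -0.1234, 0.0059]
tcp_rot: [0.0, 0.79, 0.613, 0.0]
wrist_force: [0.8, 0.5, -0.6]
gripper_width: -0.0001
gripper_force: 0.0
t 8.85 jig-frame tcp [-70.6 -94.5] z 5.9 F [ 0.8   0.51 -0.57] w -0.0001
turn/0.08 [ 0.001  0.    -0.037]
```

```bash
python3 -m crank '0 0 0 0.02 0 0 0;0 0 0 0.02 0 0 0;0 0 0 0.02 0 0 0;0 0 0 0.02 0 0 0;0 0 0 0.02 0 0 0;0 0 0 0.02 0 0 0;0 0 0 0 0 0 0;0 0 0 0 0 0 0;0 0 0 0 0 0 0;0 0 0 0 0 0 0'; python3 g.py
```

```text
t: 10.1
eef_pos: [0.4611, -0.1234, -0.0001]
tcp_rot: [-0.0, 0.79, 0.613, 0.0]
wrist_force: [0.0, -0.3, 0.3]
gripper_width: 0.0002
gripper_force: 0.0
t 10.1 jig-frame tcp [-70.6 -94.5] z -0.1 F [ 0.04 -0.3   0.34] w 0.0002
turn/0.08 [-0.    -0.    -0.037]
```

Run:
```python
from h import *
t=env.read_camera('scene');w=env.read_camera('wrist')
a=cv2.resize(t['image'][150:220,220:300,::-1],(400,350),interpolation=cv2.INTER_CUBIC)
b=cv2.resize(w['image'][220:320,230:344,::-1],(400,350),interpolation=cv2.INTER_CUBIC)
cv2.imwrite('pics/s3.png',np.hstack([a,b]))
```

```text
(no output)
```

View pics/s3.png

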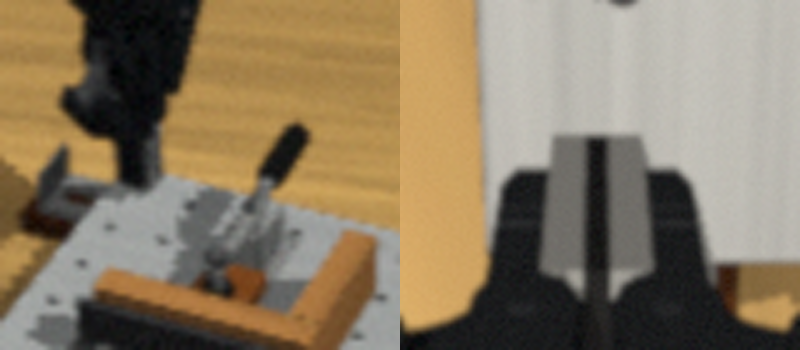

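Left crop: the tip, at (140,185), is now only a few mm above the plate near the corner. I'll keep going in 1 mm steps.

```bash
python3 -m crank '0 0 0 0.02 0 0 0;0 0 0 0 0 0 0;0 0 0 0.02 0 0 0;0 0 0 0 0 0 0;0 0 0 0.02 0 0 0;0 0 0 0 0 0 0;0 0 0 0 0 0 0;0 0 0 0 0 0 0;0 0 0 0 0 0 0;0 0 0 0 0 0 0'; python3 g.py
```

```text
t: 11.45
eef_pos: [0.4611, -0.1234, -0.0031]
tcp_rot: [0.0, 0.79, 0.613, 0.0]
wrist_force: [-0.2, -0.1, 0.3]
gripper_width: -0.0001
gripper_force: 0.0
t 11.45 jig-frame tcp [-70.6 -94.5] z -3.1 F [-0.23 -0.06  0.26] w -0.0001
turn/0.08 [ 0.    -0.    -0.037]
```

```bash
python3 -m crank '0 0 0 0.02 0 0 0;0 0 0 0 0 0 0;0 0 0 0.02 0 0 0;0 0 0 0 0 0 0;0 0 0 0.02 0 0 0;0 0 0 0 0 0 0;0 0 0 0.02 0 0 0;0 0 0 0 0 0 0;0 0 0 0 0 0 0;0 0 0 0 0 0 0'; python3 g.py
```

```text
t: 12.7
eef_pos: [0.4616, -0.1236, -0.004]
tcp_rot: [0.001, 0.79, 0.613, 0.0]
wrist_force: [-22.4, 6.3, 55.1]
gripper_width: 0.0002
gripper_force: 28.0
t 12.7 jig-frame tcp [-70.  -94.6] z -4.0 F [-22.4    6.28  55.06] w 0.0002
turn/0.08 [ 0.017  0.003 -0.035]
```

Front right is solid: 55 N with under 1 mm of give, and contact at TCP z ≈ -3.9 mm. Next is rear right, pressing slightly further out.

```bash
python3 -m crank '0 0 0 -0.28 0 0 0;0 -0.14 0.7 0 0 0 0;0 0 0.7 0 0 0 0;0 0 0.7 0 0 0 0;0 0 0.7 0 0 0 0;0 0 0 0.1 0 0 0;0 0 0 0.1 0 0 0;0 0 0 0.03 0 0 0;0 0 0 0.02 0 0 0;0 0 0 0 0 0 0'; python3 g.py
```

```text
t: 13.95
eef_pos: [0.5947, -0.165, -0.0054]
tcp_rot: [-0.0, 0.79, 0.613, -0.0]
wrist_force: [-1.3, 0.7, 1.7]
gripper_width: 0.0002
gripper_force: 0.9
t 13.95 jig-frame tcp [  69.2 -101.9] z -5.4 F [-1.31  0.67  1.74] w 0.0002
turn/0.08 [-0.001  0.    -0.037]
```

```bash
python3 -m crank '0 0 0 0.02 0 0 0;0 0 0 0.02 0 0 0;0 0 0 0 0 0 0;0 0 0 0 0 0 0;0 0 0 0 0 0 0;0 0 0 0 0 0 0;0 0 0 0 0 0 0;0 0 0 0 0 0 0;0 0 0 0 0 0 0;0 0 0 0 0 0 0'; python3 g.py
```

```text
t: 15.2
eef_pos: [0.5949, -0.1651, -0.0076]
tcp_rot: [0.0, 0.79, 0.613, 0.0]
wrist_force: [-1.3, -1.4, 2.2]
gripper_width: -0.0
gripper_force: 1.5
t 15.2 jig-frame tcp [  69.4 -101.9] z -7.6 F [-1.3  -1.39  2.17] w -0.0
turn/0.08 [ 0.001  0.    -0.037]
```

```bash
python3 -m crank '0 0 0 0.02 0 0 0;0 0 0 0.01 0 0 0;0 0 0 0 0 0 0;0 0 0 0 0 0 0;0 0 0 0 0 0 0;0 0 0 0 0 0 0;0 0 0 0 0 0 0;0 0 0 0 0 0 0;0 0 0 0 0 0 0;0 0 0 0 0 0 0'; python3 g.py
```

```text
t: 16.45
eef_pos: [0.5951, -0.1652, -0.0082]
tcp_rot: [0.0, 0.79, 0.613, 0.0]
wrist_force: [-5.5, -0.9, 12.2]
gripper_width: 0.0003
gripper_force: 6.2
t 16.45 jig-frame tcp [  69.6 -102. ] z -8.2 F [-5.51 -0.87 12.19] w 0.0003
turn/0.08 [ 0.008  0.002 -0.037]
```

Rear right sinks about 4.3 mm at low force and then stops, so that's the corner. I'll lift, go outside its tab and down to tip height of about 20 mm.

```bash
python3 -m crank '0 0 0 -0.25 0 0 0;0 0 0 -0.25 0 0 0;0 -0.7 0 0 0 0 0;0 -0.7 0 0 0 0 0;0 0 0 0 0 0 0;0 0 0 0.3 0 0 0;0 0 0 0.3 0 0 0;0 0.1 0 0 0 0 0;0 0.1 0 0 0 0 0;0 0 0 0 0 0 0'; python3 g.py
python3 - <<'E'
from h import *
t=env.read_camera('scene');w=env.read_camera('wrist')
a=cv2.resize(t['image'][165:245,170:250,::-1],(400,400),interpolation=cv2.INTER_CUBIC)
b=cv2.resize(w['image'][180:320,220:360,::-1],(400,400),interpolation=cv2.INTER_CUBIC)
cv2.imwrite('pics/s4.png',np.hstack([a,b]))
E
```

```text
t: 17.7
eef_pos: [0.5804, -0.2226, -0.0137]
tcp_rot: [0.0, 0.79, 0.613, 0.0]
wrist_force: [0.2, 0.3, 0.1]
gripper_width: 0.0002
gripper_force: 0.0
t 17.7 jig-frame tcp [  69.5 -161.3] z -13.7 F [0.16 0.31 0.14] w 0.0002
turn/0.08 [ 0.009  0.001 -0.026]
```

View pics/s4.png

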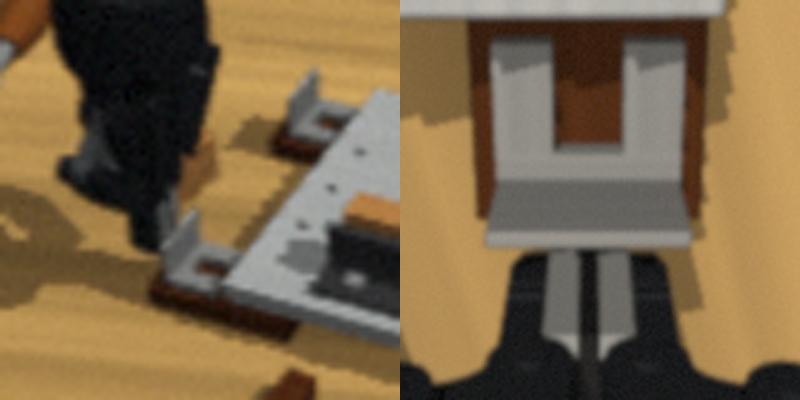

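Wrist crop: the tip is centred behind the tab (tab at columns 485–690, finger at 590), with no contact. Pushing.

```bash
python3 -m crank '0 0.1 0 0 0 0 0;0 0.1 0 0 0 0 0;0 0.1 0 0 0 0 0;0 0.1 0 0 0 0 0;0 0.1 0 0 0 0 0;0 0.06 0 0 0 0 0;0 0.04 0 0 0 0 0;0 0 0 0 0 0 0;0 0 0 0 0 0 0;0 0 0 0 0 0 0'; python3 g.py
cat > w.py <<'E'
from h import *
import sys
j=np.load('jig.npz')
# detect plate again in top view to see the jig's shift
w=env.read_camera('wrist');t=env.read_camera('scene')
a=cv2.resize(t['image'][165:245,170:250,::-1],(400,400),interpolation=cv2.INTER_CUBIC)
b=cv2.resize(w['image'][180:320,220:360,::-1],(400,400),interpolation=cv2.INTER_CUBIC)
cv2.imwrite(sys.argv[1],np.hstack([a,b]))
E
python3 w.py pics/s5.png
```

```text
t: 19.05
eef_pos: [0.5874, -0.1941, -0.0142]
tcp_rot: [-0.0, 0.79, 0.613, -0.0]
wrist_force: [0.3, 0.6, -0.0]
gripper_width: 0.0003
gripper_force: 0.0
t 19.05 jig-frame tcp [  69.2 -131.9] z -14.2 F [ 0.27  0.65 -0.04] w 0.0003
turn/0.08 [-0.002 -0.001 -0.038]
```

View pics/s5.png

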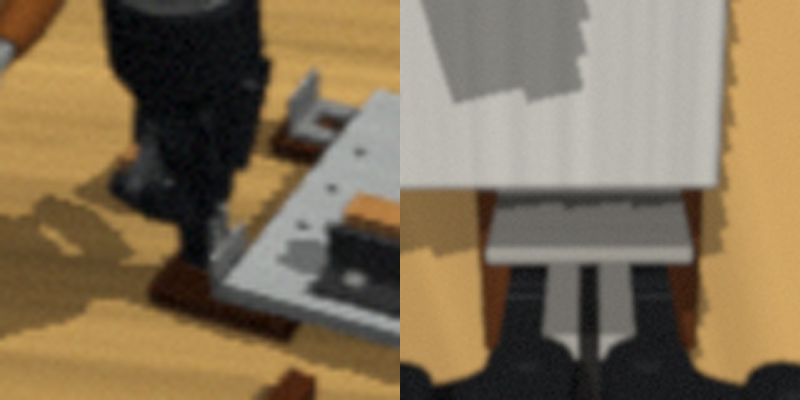

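The tab has followed the finger, with roughly 8–10 mm left to the edge and the plate unmoved. Finishing in small steps.

```bash
python3 -m crank '0 0.03 0 0 0 0 0;0 0.03 0 0 0 0 0;0 0.03 0 0 0 0 0;0 0.02 0 0 0 0 0;0 0.02 0 0 0 0 0;0 0 0 0 0 0 0;0 0 0 0 0 0 0;0 0 0 0 0 0 0;0 0 0 0 0 0 0;0 0 0 0 0 0 0'; python3 g.py
```

```text
t: 20.4
eef_pos: [0.589, -0.188, -0.0141]
tcp_rot: [0.0, 0.79, 0.613, -0.0]
wrist_force: [-2.2, -4.6, 0.2]
gripper_width: 0.0
gripper_force: 2.4
t 20.4 jig-frame tcp [  69.3 -125.5] z -14.1 F [-2.24 -4.64  0.18] w 0.0
turn/0.08 [-0.     0.002 -0.037]
```

```bash
python3 -m crank '0 0.01 0 0 0 0 0;0 0 0 0 0 0 0;0 0.01 0 0 0 0 0;0 0 0 0 0 0 0;0 0 0 0 0 0 0;0 0 0 0 0 0 0;0 0 0 0 0 0 0;0 0 0 0 0 0 0;0 0 0 0 0 0 0;0 0 0 0 0 0 0'; python3 g.py;python3 w.py pics/s6.png
```

```text
t: 21.65
eef_pos: [0.5891, -0.1879, -0.014]
tcp_rot: [0.0, 0.79, 0.613, -0.0]
wrist_force: [-3.5, -10.2, 0.8]
gripper_width: -0.0
gripper_force: 5.6
t 21.65 jig-frame tcp [  69.3 -125.4] z -14.0 F [ -3.49 -10.16   0.81] w -0.0
turn/0.08 [ 0.002  0.015 -0.041]
```

View pics/s6.png

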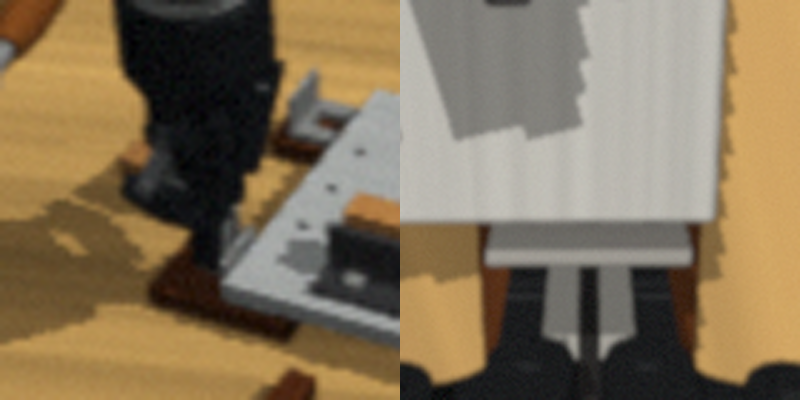

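```bash
python3 - <<'E'
from h import *
j=np.load('jig.npz');w=env.read_camera('wrist')
P=lambda x,y,z:proj(w,[*(j['O']+j['R']@[x,y]),z])
for e in (-.108,-.110,-.112): print('edge',e,P(.07,e,.03),P(.09,e,.03))
for g in (-.110,-.112,-.114,-.116,-.118):print('tabtop',g,P(.07,g,.038))
print('tab cols',P(.053,-.113,.038)[0],P(.087,-.113,.038)[0])
E
python3 - <<'E'
from h import *
w=env.read_camera('wrist')['image']
g=cv2.cvtColor(w,cv2.COLOR_RGB2GRAY)
for c in (275,300,315,325):
  print(c,list(g[250:285,c]))
E
```

```text
edge -0.108 [286.85068089 251.88921478] [328.06585626 251.78527373]
edge -0.11 [286.85754948 255.58599303] [327.88839826 255.48315894]
edge -0.112 [286.86435691 259.2498578 ] [327.71252049 259.1481151 ]
tabtop -0.11 [286.91650185 263.63373447]
tabtop -0.112 [286.92340102 267.45809706]
tabtop -0.114 [286.93023575 271.24673536]
tabtop -0.116 [286.93700692 275.00014761]
tabtop -0.118 [286.94371543 278.71882282]
tab cols 250.4246547863163 323.44028207527305
275 [np.uint8(183), np.uint8(185), np.uint8(183), np.uint8(184), np.uint8(184), np.uint8(180), np.uint8(166), np.uint8(137), np.uint8(113), np.uint8(104), np.uint8(103), np.uint8(103), np.uint8(104), np.uint8(105), np.uint8(106), np.uint8(105), np.uint8(112), np.uint8(133), np.uint8(148), np.uint8(156), np.uint8(153), np.uint8(144), np.uint8(129), np.uint8(115), np.uint8(113), np.uint8(111), np.uint8(110), np.uint8(113), np.uint8(110), np.uint8(111), np.uint8(111), np.uint8(111), np.uint8(111), np.uint8(110), np.uint8(111)]
300 [np.uint8(183), np.uint8(183), np.uint8(186), np.uint8(183), np.uint8(184), np.uint8(179), np.uint8(165), np
[... 736 characters left out ...]
(141), np.uint8(117), np.uint8(78), np.uint8(49), np.uint8(39), np.uint8(34), np.uint8(39), np.uint8(37), np.uint8(39), np.uint8(39), np.uint8(40), np.uint8(40), np.uint8(41), np.uint8(38)]
325 [np.uint8(188), np.uint8(189), np.uint8(190), np.uint8(191), np.uint8(189), np.uint8(183), np.uint8(164), np.uint8(131), np.uint8(96), np.uint8(80), np.uint8(79), np.uint8(77), np.uint8(79), np.uint8(83), np.uint8(89), np.uint8(89), np.uint8(90), np.uint8(92), np.uint8(90), np.uint8(91), np.uint8(92), np.uint8(91), np.uint8(91), np.uint8(92), np.uint8(91), np.uint8(93), np.uint8(92), np.uint8(101), np.uint8(106), np.uint8(123), np.uint8(135), np.uint8(143), np.uint8(142), np.uint8(139), np.uint8(137)]
```

The edge row (257) and tab-top row (267) put the gap at about 1 mm or less, and the stop is hard, so the shim is home. Backing off, lifting and pressing the corner again.

```bash
python3 -m crank '0 -0.3 0 0 0 0 0;0 0 0 -0.35 0 0 0;0 0 0 -0.35 0 0 0;0 0.46 0 0 0 0 0;0 0.46 0 0 0 0 0;0 0 0 0 0 0 0;0 0 0 0.3 0 0 0;0 0 0 0.16 0 0 0;0 0 0 0.06 0 0 0;0 0 0 0 0 0 0'; python3 g.py
```

```text
t: 23.1
eef_pos: [0.5966, -0.157, -0.0043]
tcp_rot: [-0.001, 0.79, 0.612, -0.0]
wrist_force: [-9.8, 3.5, 18.2]
gripper_width: 0.0001
gripper_force: 9.3
t 23.1 jig-frame tcp [ 69.  -93.7] z -4.3 F [-9.76  3.49 18.16] w 0.0001
turn/0.08 [-0.015 -0.002 -0.044]
```

```bash
python3 -m crank '0 0 0 0.03 0 0 0;0 0 0 0.02 0 0 0;0 0 0 0.02 0 0 0;0 0 0 0 0 0 0;0 0 0 0 0 0 0;0 0 0 0 0 0 0;0 0 0 0 0 0 0;0 0 0 0 0 0 0;0 0 0 0 0 0 0;0 0 0 0 0 0 0'; python3 g.py
```

```text
t: 24.35
eef_pos: [0.597, -0.1572, -0.005]
tcp_rot: [0.0, 0.79, 0.612, 0.0]
wrist_force: [-24.7, 8.0, 49.0]
gripper_width: -0.0001
gripper_force: 24.2
t 24.35 jig-frame tcp [ 69.5 -93.8] z -5.0 F [-24.66   7.97  48.97] w -0.0001
turn/0.08 [ 0.001  0.001 -0.044]
```

The corner is solid now: 49 N with about 1 mm of give. Lifting away and checking the end state.

```bash
python3 -m crank '0 0 0 -0.5 0 0 0;0 0 0 -1 0 0 0;0 0 0 -1 0 0 0;0 -1 0 -0.5 0 0 0;0 -1 0 0 0 0 0;0 -1 0 0 0 0 0;0 0 0 0 0 0 0;0 0 0 0 0 0 0;0 0 0 0 0 0 0;0 0 0 0 0 0 0'; cp jig.npz jig0.npz; python3 m.py; python3 g.py
```

```text
t: 25.6
eef_pos: [0.56, -0.3013, 0.1414]
tcp_rot: [-0.0, 0.79, 0.613, 0.0]
wrist_force: [0.3, 0.3, 0.3]
gripper_width: 0.0002
gripper_force: 0.0
sil ((0.5508555173873901, -0.048377394676208496), (0.22525833547115326, 0.18592748045921326), 75.84747314453125)
plate ((0.5524945855140686, -0.05119667947292328), (0.22292020916938782, 0.17932939529418945), 75.79200744628906)
centre 0.5524945855140686 -0.05119667947292328 yaw -0.24797625016109315
t 25.7 jig-frame tcp [  68.7 -240.9] z 141.4 F [ 0.26 -0.75 -0.09] w 0.0
turn/0.08 [ 0.001 -0.    -0.037]
```

View pics/crop1.png

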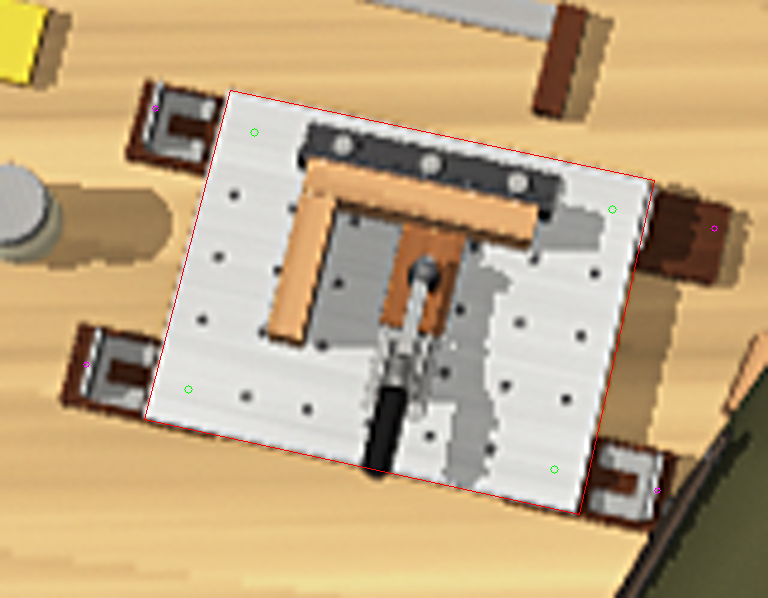

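The rear right tab is flat on the edge. The jig hasn't moved: its pixel positions match the first crop, and the rectangle only grew by the tab. The other three shims are where they were.

```bash
python3 -c "from cell import env; print(env.finish_job())"
```

```text
the job is handed in; nothing more can be done
None
```

The rear right corner was the one that sank; I pushed its shim home against the plate edge, it held solid when pressed again, and I handed the job in at about 26 s of the 61 s limit. I didn't press the two left corners, and no verdict came back.

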